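Release the spice carousel, bring the salt to the front and hold it

TASK

The spice carousel on the worktop is locked by the black brake knob on its side arm. Turn the brake knob anticlockwise (seen from above) until it clicks over to its released stop, then turn the carousel by the wooden handle bar on top until the salt shaker stands at the front, right behind the steel pointer, and hold it still there: the program finishes with the gripper still gripping that handle bar. Leave the pepper mill, the tin and the mug where they are.

Things in the scene. Friction and masses are not known exactly. Their poses are not given: they have to be found in the camera images.
- carousel_base: Fixed wooden stand: round foot 190 mm wide, 17 mm high; origin on the worktop on the turntable's upright axis. Its -x axis is the front (roughly towards the robot): an upright steel pointer fin stands there, 7 mm wide, top at z 47 mm, 142 mm from the axis. Along -y an arm, 16 mm high, carries the brake knob's pillar (42 mm wide), 200 mm from the axis.
- turntable: Wooden disc, 240 mm wide, 14 mm thick, top at z 34 mm, with a 15 mm centre post. Turns endlessly about its origin (centre of its underside); axes parallel to carousel_base's when the shaker is in front. Shaker and 3 clear jars (52 mm wide, top at z 85 mm) are fixed on it a quarter turn apart, 80 mm out. The brake drags it by about 0.8 N m; released it needs 0.05 N m and stays where left.
- salt_shaker: The salt shaker: clear glass with a grey domed top, 44 mm diameter, 90 mm high, the tallest thing standing on the turntable (top 127 mm above the worktop). Origin at the centre of its underside, on the turntable's -x axis, 80 mm from the centre.
- front_spot (a point): Point of the fixed stand at the front, 80 mm from the turntable's axis and in line with the steel pointer: the salt shaker's origin lies exactly over or under it when the shaker is at the front.
- carousel_handle: Wooden handle bar fixed across the top of the centre post, turning with the turntable: 66 mm long, 14 mm thick, 24 mm high, from 150 to 174 mm above the worktop. Origin at the centre of its underside, on the turntable's axis; its long side runs along its x axis (parallel to the turntable's x axis); grip it across y, 14 mm.
- handle_mid (a point): Middle of the handle bar, 162 mm above the worktop on the turntable's axis, its x axis along the bar's long side: the place to grip.
- knob_grip (a point): Middle of the grip bar of the black brake knob, on the knob's upright axis, 74 mm above the worktop. The bar is 46 mm long, 13 mm thick and 24 mm high (62 to 86 mm above the worktop), on a round skirt of 46 mm diameter. The bar's long side is this point's x axis; at joint value 0 it is parallel to carousel_base's x axis. Grip it across its 13 mm.
- brake_knob (a joint): Angle of the brake knob, rad, growing anticlockwise seen from above: braked it rests near -0.05 (-0.15 to 0), the released stop is 1.3. A spring resists with up to 0.18 N m until it clicks over at 0.85; from there it pushes the knob on to the released stop and keeps it there. Let go before 0.85, it springs back and the brake is on again.
- pepper_mill: Bystander: brown wooden pepper mill with a steel ball on top, 58 mm diameter, 150 mm high, loose on the worktop. Origin at the centre of its underside.
- white_tin: Bystander: flat white closed tin, 105 x 185 x 50 mm, long side along its y axis, loose on the worktop. Origin at the centre of its underside.
- mug: Bystander: cream mug, 78 mm wide, 116 mm over the handle, 101 mm high, loose on the worktop. Origin at the centre of its underside.

How it is judged:
By the outcome, as a careful person would: the job done as asked, in the order asked, and still so for the second after the job is handed in, while the arm keeps its last pose, push and grip.
It also fails if it takes over 48 s, if anything falls off the work surface, if the arm or the gripper's body presses on something with over 40 N, if the wrist force passes 120 N, or if a joint passes its speed limit or range.

ROBOT

A 6-joint arm with a two-finger parallel gripper is mounted at the origin on the work surface; the furniture and walls round the work are solid. World frame = base frame: x ahead of the robot, y to its left, z up, the work surface at z = 0. Lengths are in m, angles in rad, forces in N, time in s.
With the tool pointing down it reaches from about 0.4 to 0.825 m from the base axis. Payload 7 kg.
Tool frame: the origin (TCP) lies between the finger pads, 19 mm behind the fingertips; this is the grasp point; z points along the fingers, y is the line along which they close (so a half turn about z gives the same grasp; the last joint's range is limited). The gripper opens to 88 mm and grips with 3 to 60 N. Pads are 19 mm wide; open, the fingers measure 130 mm over their backs; the gripper's body (78 mm by 193 mm) begins 47 mm behind the grasp point.
Start: joints at [-1.016, 0.359, 0.012, 0, -1.224, -0.288], TCP at [0.178, -0.651, 0.245] pointing down, gripper open.
Joint ranges: [-3.07, 3.07], [-1.43, 2.12], [-1.02, 1.25], [-3.03, 1.67], [-3.05, -0], [-3.03, 3.03]. Speed limits (rad/s): [2.39, 2.39, 3.01, 3.14, 3.14, 3.14].

INTERFACE

Orientations are given as [roll, pitch, yaw] about the fixed x, y, z axes, in that order (R = Rz(yaw) Ry(pitch) Rx(roll)).
In Python, from station import arm gives the robot as it stands.
- The arm moves only by the tool jog_arm, called after ">>>" as a command line: name --argument value ..., lists and objects as JSON in quotes. Schema: {"type":"object","properties":{"moves":{"type":"array","items":{"type":"array","items":{"type":"array","items":{"type":"number"},"minItems":5,"maxItems":5},"minItems":1,"maxItems":20},"minItems":1,"maxItems":1},"grip_n":{"type":"number"},"only":{"type":"string"},"quiet":{"type":"boolean"},"lines":{"type":"string"}},"required":["moves"],"additionalProperties":false}. moves is a list that holds a single list of rows (three levels of brackets), with 1 to 20 rows, each of 5 numbers: the finger opening in m, then dx, dy, dz in shares of 60 cm (1.0 is 60 cm), then a turn about the tool's z in shares of 2 pi rad (1.0 is 2 pi rad); each row is the pose to reach, as a shift and turn from the pose commanded when the call began, along the tool's axes at that moment; what a row does not reach only later rows make up. A row lasts 1/12 s, in which the tool goes at most 0.0417 m and 0.125 rad, less where a joint would pass 70% of its speed; a pose out of reach is approached as far as the arm can. The fingers move at their own pace and stop on an object; grip_n is the grip in N (left out, the last holds). Time passes only in rows, so rows that do not move let the fingers close. The tool returns the time, the measured TCP pose, the force, the opening and the grip force at its end. only (a regular expression) keeps the lines of the reply that match it, lines (a string "A,B") keeps lines A to B, and quiet returns only ok. Input that does not fit is refused with a message, and nothing moves.
- arm.get_state(): the state, without advancing time (a new reading comes with each control period).
- arm.grab_frame(name): name is "side" or "top"; returns the picture (384x512x3 uint8, red, green, blue); there is no depth.
- arm.camera_params(name): a dict with "fx", "fy", "cx", "cy" (pixels), "T" (4x4, takes a point from camera to world coordinates). Camera axes: x right, y down, z forward; pixel columns grow to the right and rows downward; lengths in m; the calibration is good to about 2 mm. A picture is of the moment at which its call begins. camera_params takes no time and is no camera call.
- arm.job_done(): hands the job in; it is judged then, once.
The state is a dict: "t": time; "q": joint angles; "qd": joint speeds; "joint_efforts": joint torques, N m; "eef_pos": TCP position; "ee_rot": TCP orientation; "force": force on the tool from outside, world axes, zero at the start; "moment": the same for the moment, N m; "width": finger opening in m; "gripper_force": force on a finger pad.
Only numpy, scipy, OpenCV 4.12 (cv2) and the standard library are available. Lean on these libraries where they do the work, as an engineer would, in place of code of your own. Each camera call takes 0.05 s, during which the arm holds its last target. There are 200 camera calls.

## Working session

There is one attempt and no reset: what is moved stays moved. The work goes in short steps, Python scripts to look and compute and a tool call to move; the robot and the scene stay as the last step left them, time stands still between calls to the robot, and variables do not carry over. Pictures are saved under pics/ and viewed, at most 10 in all, crops included, and the job is handed in when it is done.

```bash
mkdir -p pics; ls
```

Run:
```python
from station import arm
import cv2,numpy as np
for n in("side","top"):
    im=arm.grab_frame(n); cv2.imwrite(f"pics/{n}0.png",im[:,:,::-1])
    p=arm.camera_params(n); print(n,p["fx"],p["cx"],p["cy"]);print(np.round(p["T"],3))
s=arm.get_state();print(s["t"],s["eef_pos"],s["ee_rot"],s["width"])
```

```text
pics
side 386.7506932933012 254.90305765828302 198.1283428314272
[[-1.    -0.005 -0.011  0.486]
 [ 0.006  0.613 -0.79   0.873]
 [ 0.01  -0.79  -0.613  0.819]
 [ 0.     0.     0.     1.   ]]
top 468.25533365298236 255.51160479606133 189.39347939062998
[[-0.246 -0.79   0.562 -0.329]
 [-0.969  0.196 -0.148  0.159]
 [ 0.006 -0.581 -0.814  1.311]
 [ 0.     0.     0.     1.   ]]
0.1 [ 0.17783825 -0.65070838  0.2445045 ] [ 3.14006082e+00 -1.28240026e-04 -2.87489138e+00] 0.08751624108426719
```

View pics/side0.png

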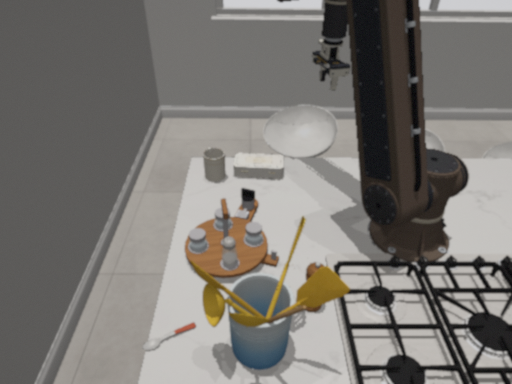

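View pics/top0.png

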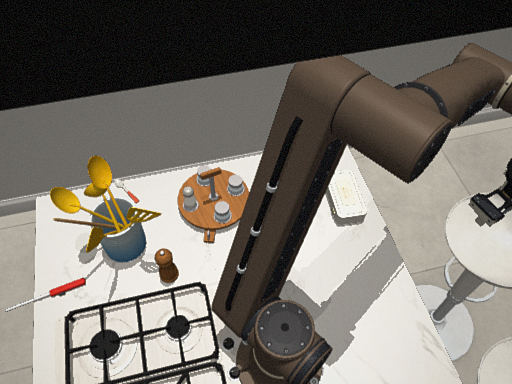

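Side view: disc around (227,246), shaker (230,250), handle bar (225,208), black knob (248,197), pointer (272,258). Top view: disc (213,200), bar (210,174), shaker (189,198), pointer (209,237); the arm hides the knob there. Next, enlarged crops.

Run:
```python
import cv2,numpy as np
a=cv2.imread("pics/side0.png")[170:290,170:290];b=cv2.imread("pics/top0.png")[150:260,160:260]
a=cv2.resize(a,(480,480),interpolation=cv2.INTER_CUBIC)
b=cv2.resize(b,None,fx=5,fy=5,interpolation=cv2.INTER_CUBIC)
cv2.imwrite("pics/crop_s.png",cv2.resize(a,(600,600)));cv2.imwrite("pics/crop_t.png",b)
```

```text
(no output)
```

View pics/crop_s.png

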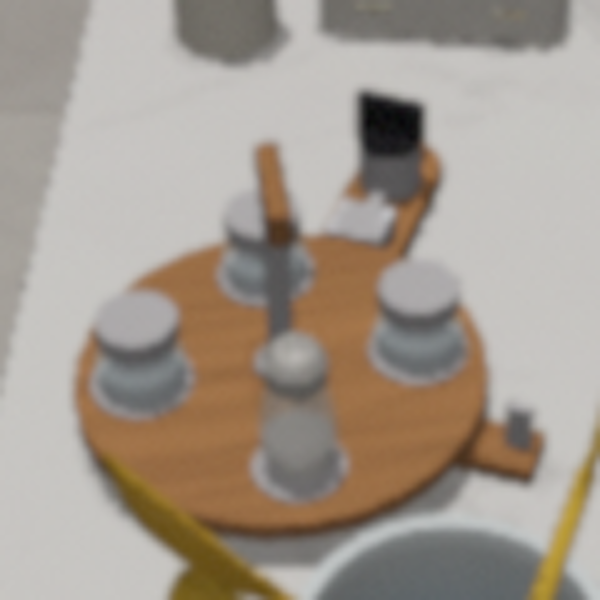

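View pics/crop_t.png

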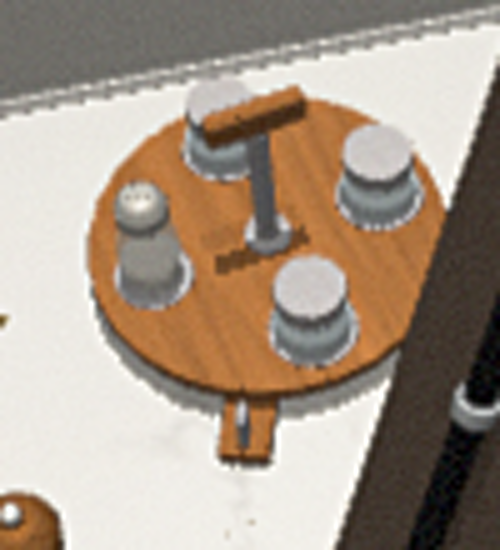

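The crops show, in crop pixels (scale 5): side – bar top (267,146)-(281,218), lids (140,318) and (420,287), pointer top (519,402), black knob block (360..424, 92..155); top – bar top mid (254,111), lids (310,288),(377,153), pointer top (243,395), shaker base (153,275). The shaker is on the robot's left, about a quarter turn from the pointer.

Create h.py:
```python
import numpy as np,cv2
from station import arm
P={n:arm.camera_params(n) for n in("side","top")}
def ray(n,px):
    p=P[n];T=np.array(p["T"]);d=T[:3,:3]@[(px[0]-p["cx"])/p["fx"],(px[1]-p["cy"])/p["fy"],1];return T[:3,3],d/np.linalg.norm(d)
def onz(n,px,z):
    o,d=ray(n,px);return o+d*(z-o[2])/d[2]
def tri(a,b):
    A=np.zeros((3,3));B=np.zeros(3)
    for n,px in(("side",a),("top",b)):
        o,d=ray(n,px);M=np.eye(3)-np.outer(d,d);A+=M;B+=M@o
    return np.linalg.solve(A,B)
S=lambda u,v:(170+u/5-.4,170+v/5-.4)
U=lambda u,v:(160+u/5-.4,150+v/5-.4)
def proj(n,X):
    p=P[n];T=np.array(p["T"]);c=T[:3,:3].T@(np.asarray(X)-T[:3,3]);return c[0]/c[2]*p["fx"]+p["cx"],c[1]/c[2]*p["fy"]+p["cy"]
```

Run:
```python
from h import *
np.set_printoptions(precision=4,suppress=True)
print("bar",tri(S(274,182),U(254,111)))
print("bar far/near z.174",onz("side",S(267,146),.174),onz("side",S(281,218),.174),onz("top",U(205,128),.174),onz("top",U(303,94),.174))
j1=tri(S(420,287),U(310,288));print("jar front",j1, "jar back side",onz("side",S(140,318),.085),"right top",onz("top",U(377,153),.085))
print("axis lids",(onz("side",S(420,287),.085)+onz("side",S(140,318),.085))/2)
print("pointer",tri(S(519,402),U(243,395)))
print("shaker base",tri(S(299,468),U(153,275)), "top",tri(S(298,345),U(140,198)))
im=cv2.imread("pics/side0.png")
m=(im.max(2)<50).astype(np.uint8); m[:180]=0;m[215:]=0;m[:,:235]=0;m[:,262:]=0
print("knob bbox",cv2.boundingRect(m),cv2.minAreaRect(cv2.findNonZero(m)))
for r in im[186:204,238:260].max(2): print(*r)
# disc rim ellipse
```

```text
bar [0.5564 0.0701 0.1694]
bar far/near z.174 [0.5614 0.0449 0.174 ] [0.5505 0.1055 0.174 ] [0.5471 0.1019 0.174 ] [0.5585 0.0387 0.174 ]
jar front [0.4778 0.0561 0.082 ] jar back side [0.6328 0.086  0.085 ] right top [ 0.5686 -0.0076  0.085 ]
axis lids [0.5552 0.0728 0.085 ]
pointer [0.4258 0.1126 0.0514]
shaker base [0.5437 0.1498 0.0341] top [0.5412 0.1484 0.1245]
knob bbox (243, 190, 11, 11) ((248.0, 195.0), (10.0, 10.0), 90.0)
198 198 197 195 193 193 194 195 196 197 197 197 197 197 198 197 198 197 197 196 196 195
198 197 194 184 173 171 176 182 188 192 194 195 197 197 198 197 198 197 198 197 198 198
197 196 186 159 127 116 130 145 158 167 174 180 187 192 194 195 197 198 197 198 198 198
197 194 178 136 78 55 68 79 91 106 121 138 157 166 171 178 188 194 197 197 198 198
197 193 175 129 65 28 29 31 37 43 59 73 90 104 114 135 163 185 196 198 198 198
197 193 174 129 63 24 22 17 20 26 26 29 36 41 52 76 122 172 193 197 198 197
198 193 175 129 62 22 12 19 16 15 18 15 19 22 31 42 104 166 192 197 197 196
197 194 174 129 64 21 13 18 19 12 14 13 15 17 20 35 101 166 192 197 196 195
197 193 173 127 63 16 14 14 18 16 17 14 10 18 16 36 102 167 192 196 196 194
197 193 175 128 65 23 22 20 15 18 20 17 14 17 17 35 101 166 192 197 197 196
197 194 176 130 70 31 28 25 19 22 18 21 21 18 20 35 102 167 193 198 198 198
197 195 181 140 75 34 29 29 25 29 28 25 27 24 16 41 105 168 192 198 198 198
199 198 188 152 86 37 28 30 31 29 29 28 32 31 31 54 111 164 189 197 198 198
197 197 191 158 98 45 31 30 29 33 26 29 31 31 40 66 109 150 178 191 197 198
198 197 191 161 108 61 45 38 36 37 34 36 40 47 60 76 104 136 164 182 194 197
197 198 192 163 113 77 66 65 62 63 61 63 63 69 74 84 109 141 160 172 186 196
198 198 191 163 114 85 81 82 82 84 84 83 82 82 82 92 124 149 159 163 178 191
198 196 187 156 112 87 86 87 89 90 87 86 88 84 85 98 133 155 156 154 168 187
```

The rows are not in the units I measure in: shifts go in shares of 60 cm and turns go in shares of 2 pi rad. I convert before sending: -0.355 m is -0.5917, 0.267 m is 0.445, 0.62 rad is 0.0987.

>>> jog_arm --moves '[[[0.05, -0.5917, 0.445, 0, 0.0987], [0.05, -0.5917, 0.445, 0, 0.0987], [0.05, -0.5917, 0.445, 0, 0.0987], [0.05, -0.5917, 0.445, 0, 0.0987], [0.05, -0.5917, 0.445, 0, 0.0987], [0.05, -0.5917, 0.445, 0, 0.0987], [0.05, -0.5917, 0.445, 0, 0.0987], [0.05, -0.5917, 0.445, 0, 0.0987], [0.05, -0.5917, 0.445, 0, 0.0987], [0.05, -0.5917, 0.445, 0, 0.0987], [0.05, -0.5917, 0.445, 0, 0.0987], [0.05, -0.5917, 0.445, 0, 0.0987], [0.05, -0.5917, 0.445, 0, 0.0987]]]' --grip_n 15

```text
t: 1.18
eef_pos: [0.4511, -0.2981, 0.2451]
ee_rot: [3.141, -0.001, 2.792]
force: [0.0, -0.1, -0.4]
width: 0.0497
gripper_force: 0.0
```

Run:
```python
from h import *
s=arm.get_state();print(s["t"],s["q"],s["eef_pos"],s["ee_rot"])
a=arm.grab_frame("side");b=arm.grab_frame("top")
cv2.imwrite("pics/side1.png",a[:,:,::-1]);cv2.imwrite("pics/top1.png",b[:,:,::-1])
k=(.495,-.119,.086);print(proj("side",k),proj("top",k))
c=np.vstack([cv2.resize(b[:,:,::-1],None,fx=1,fy=1)])
cv2.imwrite("pics/top1c.png",cv2.resize(c[140:260,160:320],None,fx=5,fy=5,interpolation=cv2.INTER_CUBIC))
```

```text
1.1833 [-2.21560307e-01  1.38381119e-01 -2.84567014e-01 -2.21308347e-04
 -1.14832761e+00 -1.69855345e+00] [ 0.45105373 -0.29813516  0.24508452] [ 3.14145357e+00 -5.01226320e-04  2.79218447e+00]
(np.float64(248.01579474153624), np.float64(189.12404774187024)) (np.float64(273.96399993488575), np.float64(191.17370206811955))
```

View pics/top1c.png

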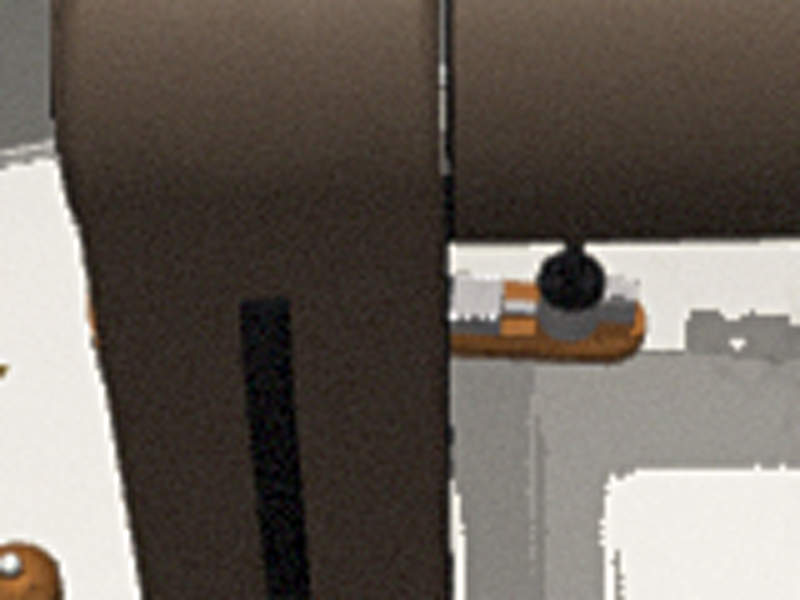

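The knob is now visible in the top view: skirt circle centre at crop (571,278), i.e. pixel (273.7,195.2), within 1 mm of the position predicted from pointer and axis (0.495,-0.119). It also matches the side view. Moving above it and down.

To row units: 0.184 m is 0.3067, 0.1 m is 0.1667.

>>> jog_arm --moves '[[[0.05, 0.0333, 0.3067, 0.1667, 0], [0.05, 0.0333, 0.3067, 0.1667, 0], [0.05, 0.0333, 0.3067, 0.1667, 0], [0.05, 0.0333, 0.3067, 0.1667, 0], [0.05, 0.0333, 0.3067, 0.1667, 0], [0.05, 0.0333, 0.3067, 0.1667, 0], [0.05, 0.0333, 0.3067, 0.1667, 0], [0.05, 0.0333, 0.3067, 0.1667, 0]]]' --grip_n 35

```text
t: 1.95
eef_pos: [0.4947, -0.1214, 0.1455]
ee_rot: [-3.141, -0.0, 2.788]
force: [-0.1, 0.1, 0.3]
width: 0.05
gripper_force: 0.0
```

Run:
```python
from h import *
a=arm.grab_frame("side")[:,:,::-1]
b=arm.grab_frame("top")[:,:,::-1]
z=lambda i,x,y:cv2.resize(i[y:y+100,x:x+75],None,fx=5,fy=5,interpolation=cv2.INTER_CUBIC)
cv2.imwrite("pics/knob2.png",np.hstack([z(a,210,130),z(b,235,135)]))
print(arm.get_state()["q"],P["side"]["fx"])
for z_ in(.062,.086):print(proj("side",(.495,-.119,z_)),proj("top",(.495,-.119,z_)))
```

```text
[ 1.44599460e-01  1.78278986e-01 -4.85575601e-01  2.76800110e-04
 -9.06033889e-01 -2.07063714e+00] 386.7506932933012
(np.float64(248.02210447994204), np.float64(195.10866578886063)) (np.float64(273.6804276521904), np.float64(195.44396752999126))
(np.float64(248.01579474153624), np.float64(189.12404774187024)) (np.float64(273.96399993488575), np.float64(191.17370206811955))
```

View pics/knob2.png

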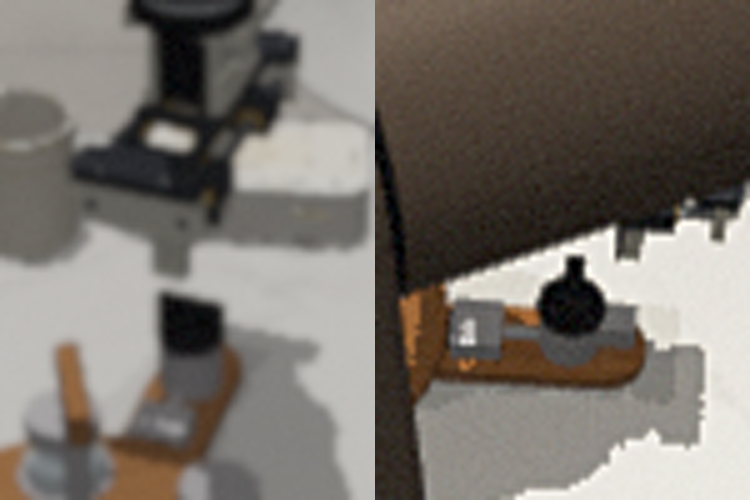

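The knob (side: black block above the grey pillar; top: skirt at (274,195)) lies under the open fingers as predicted. Lowering so the fingertips stay just above the skirt, then closing.

To row units: 0.059 m is 0.0983, 0.045 m is 0.075.

>>> jog_arm --moves '[[[0.05, 0, 0, 0.05, 0], [0.05, 0, 0, 0.075, 0], [0.05, 0, 0, 0.0983, 0], [0.05, 0, 0, 0.0983, 0], [0, 0, 0, 0.0983, 0], [0, 0, 0, 0.0983, 0], [0, 0, 0, 0.0983, 0], [0, 0, 0, 0.0983, 0], [0, 0, 0, 0.0983, 0], [0, 0, 0, 0.0983, 0]]]' --grip_n 35

```text
t: 2.88
eef_pos: [0.4951, -0.1204, 0.0869]
ee_rot: [3.141, 0.001, 2.789]
force: [-1.0, -4.0, 1.5]
width: 0.0155
gripper_force: 3.9
```

```bash
python3 -c "
from station import arm;print(arm.get_state()['moment'],arm.get_state()['eef_pos'])"
```

```text
[-2.34347868  0.49912093 -0.077384  ] [ 0.49506638 -0.12039354  0.08685954]
```

>>> jog_arm --moves '[[[0, 0, 0, 0, 0], [0, 0, 0, 0, 0], [0, 0, 0, 0, 0]]]'

```text
t: 3.13
eef_pos: [0.4947, -0.1215, 0.0869]
ee_rot: [-3.14, 0.0, 2.789]
force: [-1.1, -7.3, 2.7]
width: 0.0126
gripper_force: 35.0
```

```bash
python3 -c "
from station import arm;print(arm.get_state()['moment'],arm.get_state()['eef_pos'])"
```

```text
[-3.03874081  0.29797434 -0.0710923 ] [ 0.4946676  -0.12148414  0.08693028]
```

To row units: -0.003 m is -0.005, -0.7 rad is -0.1114.

>>> jog_arm --moves '[[[0, 0, -0.005, 0, 0], [0, 0, -0.005, 0, -0.0159], [0, 0, -0.005, 0, -0.0318], [0, 0, -0.005, 0, -0.0477], [0, 0, -0.005, 0, -0.0637], [0, 0, -0.005, 0, -0.0796], [0, 0, -0.005, 0, -0.0955], [0, 0, -0.005, 0, -0.1114]]]'

```text
t: 3.8
eef_pos: [0.4946, -0.1224, 0.0869]
ee_rot: [3.141, 0.002, -2.79]
force: [-0.1, 3.8, 3.5]
width: 0.013
gripper_force: 35.0
```

```bash
python3 -c "
from station import arm;print(arm.get_state()['moment'],arm.get_state()['eef_pos'])"
```

```text
[ 1.7191576   0.11734396 -0.06907499] [ 0.49457503 -0.12240064  0.08692114]
```

To row units: 0.001 m is 0.0017, -0.66 rad is -0.105.

>>> jog_arm --moves '[[[0, 0, 0.0017, 0, -0.0159], [0, 0, 0.0017, 0, -0.0318], [0, 0, 0.0017, 0, -0.0477], [0, 0, 0.0017, 0, -0.0637], [0, 0, 0.0017, 0, -0.0796], [0, 0, 0.0017, 0, -0.0955], [0, 0, 0.0017, 0, -0.105], [0, 0, 0.0017, 0, -0.105], [0, 0, 0.0017, 0, -0.105]]]'

```text
t: 4.55
eef_pos: [0.4949, -0.1227, 0.0869]
ee_rot: [-3.139, 0.001, -2.134]
force: [4.2, -5.3, -0.9]
width: 0.0128
gripper_force: 35.0
```

```bash
python3 -c "
from station import arm;print(arm.get_state()['moment'],arm.get_state()['eef_pos'])"
```

```text
[-1.7588846  -1.1569088  -0.14751299] [ 0.4948594  -0.12265533  0.08693824]
```

To row units: -0.15 m is -0.25, -0.12 m is -0.2.

>>> jog_arm --moves '[[[0.05, 0, 0, 0, 0], [0.05, 0, 0, 0, 0], [0.05, 0, 0, 0, 0], [0.05, 0, 0, 0, 0], [0.05, 0, 0, 0, 0], [0.05, 0, 0, -0.0667, 0], [0.05, 0, 0, -0.1333, 0], [0.05, 0, 0, -0.2, 0], [0.05, 0, 0, -0.25, 0], [0.05, 0, 0, -0.25, 0]]]'

```text
t: 5.38
eef_pos: [0.4966, -0.1225, 0.2434]
ee_rot: [-3.132, 0.005, -2.134]
force: [1.2, 0.6, -0.3]
width: 0.05
gripper_force: 0.0
```

Run:
```python
from h import *
a=arm.grab_frame("side")[:,:,::-1];b=arm.grab_frame("top")[:,:,::-1]
cv2.imwrite("pics/side3.png",a);cv2.imwrite("pics/top3.png",b)
z=lambda i,x,y:cv2.resize(i[y:y+110,x:x+80],None,fx=5,fy=5,interpolation=cv2.INTER_CUBIC)
cv2.imwrite("pics/v3.png",np.hstack([z(a,210,150),z(b,235,145)]))
print(arm.get_state()["q"])
```

```text
[ 1.44128450e-01  8.72225073e-02 -3.61216663e-01 -2.80776638e-04
 -1.11900775e+00 -7.07954733e-01]
```

View pics/v3.png

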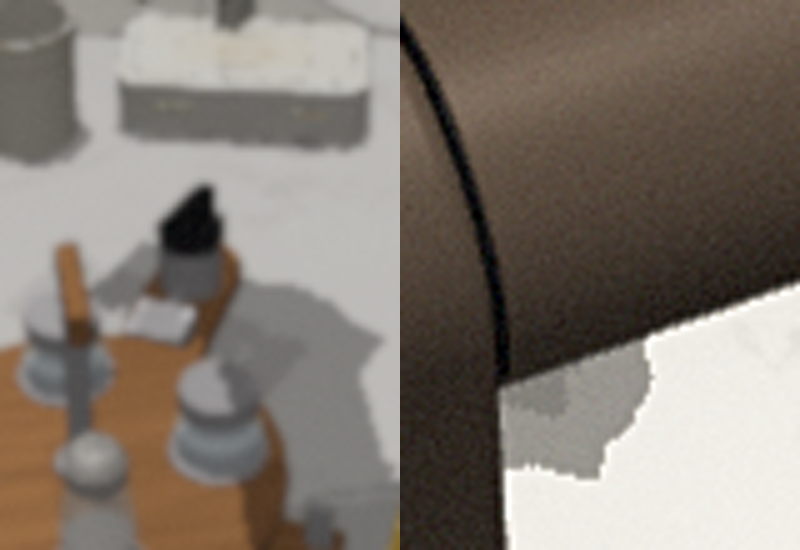

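The knob stays turned (its bar in the side crop now slants up to the right, (208,187)), so the brake is released. Before moving to the handle, a quick check of the utensils' clearance.

Run:
```python
from h import *
for a,b in(((302,220),(157,213)),((302,220),(55,220)),((210,305),(98,172)),((200,270),(55,218)),((335,290),(92,245)),((302,220),(92,245)),((335,290),(157,213))):
    X=tri(a,b);print(a,b,X.round(3),np.round(np.subtract(proj("side",X),a),0))
print("pot",onz("side",(260,352),0),onz("top",(124,258),0))
```

```text
(302, 220) (157, 213) [0.376 0.241 0.271] [-0. -0.]
(302, 220) (55, 220) [0.371 0.44  0.405] [23. 18.]
(210, 305) (98, 172) [0.577 0.404 0.215] [-7. -8.]
(200, 270) (55, 218) [0.502 0.474 0.297] [41. 30.]
(335, 290) (92, 245) [0.332 0.416 0.253] [-1. -0.]
(302, 220) (92, 245) [0.344 0.372 0.335] [27. 20.]
(335, 290) (157, 213) [0.357 0.297 0.199] [-25. -28.]
pot [0.46337878 0.3904926  0.        ] [0.42008484 0.38201935 0.        ]
```

Run:
```python
import cv2,numpy as np
a=cv2.imread("pics/side3.png");b=cv2.imread("pics/top3.png")
cv2.imwrite("pics/both3.png",cv2.resize(np.hstack([a[:,100:500],b[:,:400]]),(800,384)))
```

```text
(no output)
```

View pics/both3.png

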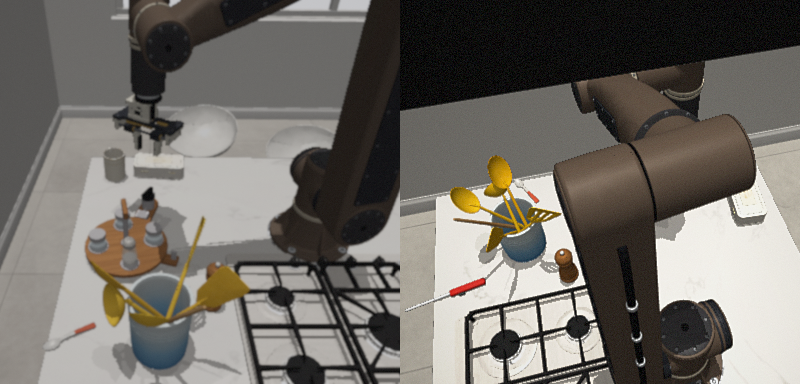

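The view shows the wrist stays vertical above the gripper and the forearm high, well over the utensils (nearest tip about (0.38,0.24,0.27)), so the path is clear.

To row units: -0.195 m is -0.325, 0.052 m is 0.0867, -0.74 rad is -0.1178.

>>> jog_arm --moves '[[[0.06, -0.325, 0.0867, 0, -0.1178], [0.06, -0.325, 0.0867, 0, -0.1178], [0.06, -0.325, 0.0867, 0, -0.1178], [0.06, -0.325, 0.0867, 0, -0.1178], [0.06, -0.325, 0.0867, 0, -0.1178], [0.06, -0.325, 0.0867, 0, -0.1178], [0.06, -0.325, 0.0867, 0, -0.1178], [0.06, -0.325, 0.0867, 0, -0.1178], [0.06, -0.325, 0.0867, 0, -0.1178]]]' --grip_n 25

```text
t: 6.23
eef_pos: [0.5531, 0.0695, 0.2355]
ee_rot: [3.14, -0.0, -1.399]
force: [0.5, 0.9, -0.0]
width: 0.06
gripper_force: 0.0
```

Run:
```python
from h import *
a=arm.grab_frame("side")[:,:,::-1];b=arm.grab_frame("top")[:,:,::-1]
cv2.imwrite("pics/side4.png",a);cv2.imwrite("pics/top4.png",b)
z=lambda i,x,y:cv2.resize(i[y:y+120,x:x+80],None,fx=5,fy=5,interpolation=cv2.INTER_CUBIC)
cv2.imwrite("pics/v4.png",np.hstack([z(a,185,150),z(b,170,130)]))
s=arm.get_state();print(s["eef_pos"],s["ee_rot"],s["q"])
```

```text
[0.55336774 0.06931434 0.23611862] [ 3.14104560e+00 -1.17461580e-04 -1.39852212e+00] [ 4.75660542e-01  1.73342596e-01 -2.63201653e-01 -5.66351911e-05
 -1.13480924e+00 -3.03362435e-01]
```

View pics/v4.png

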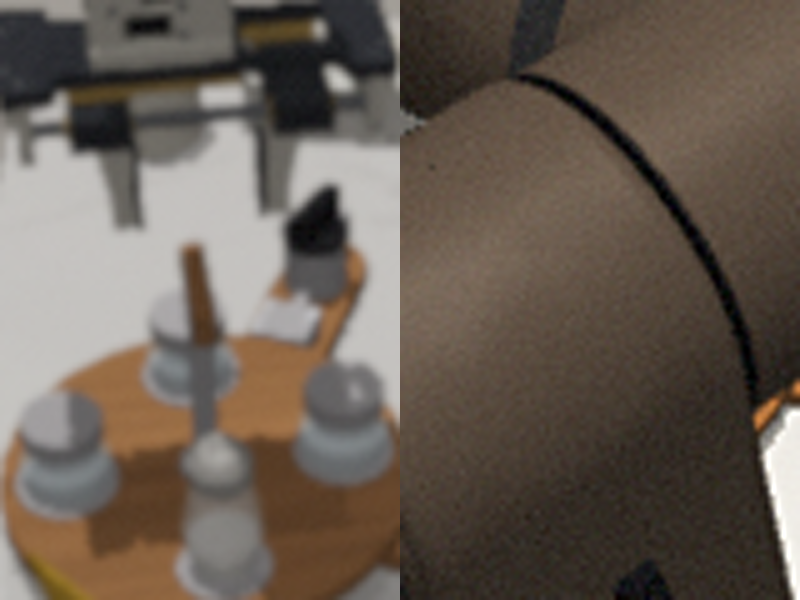

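The handle bar (crop (190,245)-(203,340)) lies midway between the fingers and parallel to the pads. Lowering and gripping.

To row units: 0.066 m is 0.11, 0.05 m is 0.0833.

>>> jog_arm --moves '[[[0.06, 0, 0, 0.0583, 0], [0.06, 0, 0, 0.0833, 0], [0.06, 0, 0, 0.11, 0], [0.06, 0, 0, 0.11, 0], [0.03, 0, 0, 0.11, 0], [0.03, 0, 0, 0.11, 0], [0, 0, 0, 0.11, 0], [0, 0, 0, 0.11, 0], [0, 0, 0, 0.11, 0], [0, 0, 0, 0.11, 0], [0, 0, 0, 0.11, 0], [0, 0, 0, 0.11, 0]]]' --grip_n 25

```text
t: 7.33
eef_pos: [0.5558, 0.0709, 0.1708]
ee_rot: [-3.137, 0.0, -1.394]
force: [2.6, -0.9, 0.8]
width: 0.0134
gripper_force: 25.0
```

```bash
python3 -c "
from station import arm;print(arm.get_state()['moment'],arm.get_state()['eef_pos'])"
```

```text
[-0.02005129 -0.54114835  0.06220415] [0.55580389 0.07090415 0.17084736]
```

To row units: -1.09 rad is -0.1735.

>>> jog_arm --moves '[[[0, 0, 0, 0, -0.0127], [0, 0, 0, 0, -0.0286], [0, 0, 0, 0, -0.0446], [0, 0, 0, 0, -0.0605], [0, 0, 0, 0, -0.0764], [0, 0, 0, 0, -0.0923], [0, 0, 0, 0, -0.1082], [0, 0, 0, 0, -0.1241], [0, 0, 0, 0, -0.1401], [0, 0, 0, 0, -0.156], [0, 0, 0, 0, -0.1671], [0, 0, 0, 0, -0.1735], [0, 0, 0, 0, -0.1735], [0, 0, 0, 0, -0.1735]]]'

```text
t: 8.5
eef_pos: [0.554, 0.0693, 0.1708]
ee_rot: [3.14, -0.001, -0.305]
force: [-0.0, -5.2, 1.8]
width: 0.0142
gripper_force: 25.0
```

Run:
```python
from h import *
a=arm.grab_frame("side")[:,:,::-1];b=arm.grab_frame("top")[:,:,::-1]
cv2.imwrite("pics/side5.png",a);cv2.imwrite("pics/top5.png",b)
z=lambda i,x,y:cv2.resize(i[y:y+110,x:x+(75)],None,fx=5,fy=5,interpolation=cv2.INTER_CUBIC)
cv2.imwrite("pics/v5.png",np.hstack([z(a,220,190),z(b,170,160)]))
s=arm.get_state();print(s["eef_pos"],s["ee_rot"],s["moment"])
```

```text
[0.55395436 0.06927586 0.17082782] [ 3.14014726e+00 -6.54716058e-04 -3.04676030e-01] [-1.95379212 -0.16949836  0.03051313]
```

View pics/v5.png

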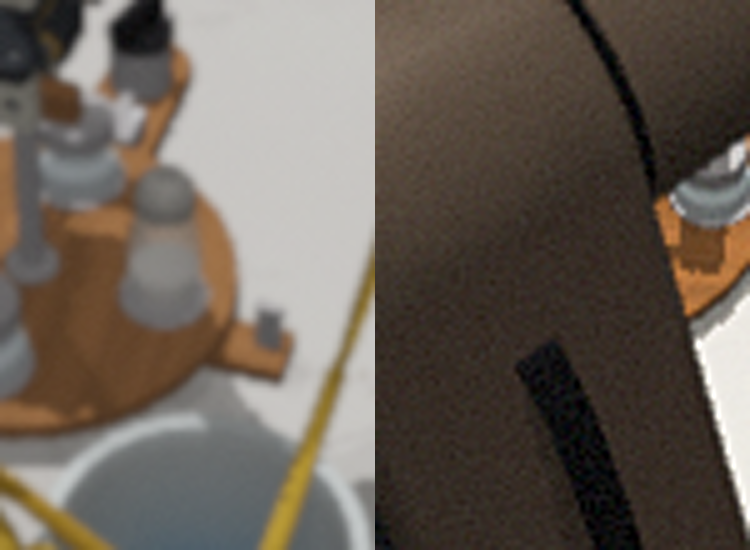

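The shaker base in the side crop is at about (164,302), pointer top (270,308), post foot (33,266), so the shaker looks in line. The arm hides the pointer in the top view. Checking the bearings numerically.

Run:
```python
from h import *
V=lambda u,v:(220+u/5-.4,190+v/5-.4)
w=.5*np.array([.5546+.5555,.0697+.0710]);
post=onz("side",V(33,266),.034);sh=onz("side",V(164,302),.037);pt=onz("side",V(270,308),.047);top=onz("side",V(165,178),.122)
print(post,sh,pt,top)
for n,c in(("w",w),("post",post[:2])):
    print(n,[round(float(np.degrees(np.arctan2(*(p[:2]-c)[::-1]))),1) for p in(sh,top,pt)])
# predicted pixels (crop) for shaker base/dome & pointer at base yaw -17.4
for yaw in(-16.4,-17.4,-18.4):
    d=-np.array([np.cos(np.radians(yaw)),np.sin(np.radians(yaw))])
    f=lambda r,z:tuple(np.round((np.array(proj("side",(*(w+r*d),z)))-[219.6,189.6])*5,0))
    print(yaw,f(.08,.037),f(.08,.127),f(.142,.047), "top0 ptr",np.round((np.array(proj("top",(*(w+.142*d),.047)))-[159.6,149.6])*5))
```

```text
[0.55626526 0.07127452 0.034     ] [0.48082846 0.10276517 0.037     ] [0.42216805 0.11699222 0.047     ] [0.4808025 0.0934229 0.122    ]
w [156.4, 162.7, 160.7]
post [157.3, 163.6, 161.2]
-16.4 (np.float64(168.0), np.float64(290.0)) (np.float64(170.0), np.float64(170.0)) (np.float64(275.0), np.float64(300.0)) top0 ptr [247. 414.]
-17.4 (np.float64(168.0), np.float64(291.0)) (np.float64(169.0), np.float64(172.0)) (np.float64(274.0), np.float64(303.0)) top0 ptr [243. 414.]
-18.4 (np.float64(167.0), np.float64(293.0)) (np.float64(168.0), np.float64(174.0)) (np.float64(273.0), np.float64(306.0)) top0 ptr [239. 413.]
```

>>> jog_arm --moves '[[[0, 0, 0, 0, 0], [0, 0, 0, 0, 0], [0, 0, 0, 0, 0], [0, 0, 0, 0, 0]]]'

```text
t: 8.93
eef_pos: [0.5539, 0.0693, 0.1708]
ee_rot: [3.14, -0.001, -0.305]
force: [0.3, -4.8, 2.6]
width: 0.014
gripper_force: 25.0
```

Run:
```python
from h import *
b=lambda p,c:round(float(np.degrees(np.arctan2(*(p-c)[1::-1]))),2)
post=onz("top",U(267,236),.036)
for u in(241,243,245):print("top0 bearing",b(onz("top",U(u,414),.047),post))
ps=onz("side",S(279,338),.036)
print(post,ps,"side0 ptr",b(onz("side",S(519,402),.047),onz("side",S(274,182),.174)))
print("knob->axis",b(np.array([.4949,-.1226,0]),np.array([.5551,.0703,0]))-90+180)
```

```text
top0 bearing 162.59
top0 bearing 163.09
top0 bearing 163.59
[0.55531135 0.07136729 0.036     ] [0.5596519  0.05010084 0.036     ] side0 ptr 164.69
knob->axis -17.329999999999984
```

Bearings from several independent measurements come to about -17.3°, and the turntable stands at -17.5°. Handing in.

```bash
python3 -c "
from station import arm;print(arm.job_done())"
```

```text
the job is handed in; nothing more can be done
None
```

I turned the brake knob to its released stop, turned the carousel until the shaker was in line with the pointer (measured to about 1°), and handed the job in at about 9 s with the gripper still holding the handle bar; no verdict came back.

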